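# Check in the warning beacons

## Robot

A 7-joint arm with a two-finger parallel gripper is mounted at the origin on the work surface. World frame = base frame: x ahead of the robot, y to its left, z up, the work surface at z = 0. Lengths are in m, angles in rad, forces in N, time in s.
With the tool pointing down it reaches from about 0.425 to 0.925 m from the base axis. Payload 6.8 kg.
Tool frame: the origin (TCP) lies at the very end of the fingers, on their centre line; the grasp point (between the pads) lies 19 mm behind it; z points along the fingers, y is the line along which they close (so a half turn about z gives the same grasp; the last joint's range is limited). The gripper opens to 85 mm and grips with 20 to 120 N. Pads are 22 mm wide; open, the fingers measure 114 mm over their backs; the gripper's body (76 mm by 85 mm) begins 54 mm behind the grasp point. The pads swing forward as they close: fully open they stand 13 mm farther back than shut.
Start: joints at [-1.343, 0.477, 0.022, 1.555, -0.011, 1.109, -0.083], TCP at [0.222, 0.637, 0.231] pointing down, gripper open.
Joint ranges: [-2.96, 2.96], [-0.34, 2.1], [-1.41, 1.46], [0.24, 2.44], [-1.37, 4.51], [0.17, 1.92], [-2.96, 2.96]. Speed limits (rad/s): [2.39, 2.39, 3.14, 3.14, 3.14, 3.14, 3.14].

## Interface

Orientations are given as a unit quaternion [w, x, y, z].
In Python, from station import bot gives the robot as it stands.
- The arm moves only by the tool jog_arm, never from a script. Its argument "motion" is a list of rows, each a list of 7 numbers: the turn, a rotation vector about the tool's x, y, z in rad, then the shift along the tool's x, y, z in mm, then the finger opening in mm, from 0 to 85.4. A call has 1 to 10 rows; each row is the pose to reach, as a shift and turn from the pose commanded when the call began, along the tool's axes at that moment; what a row does not reach only later rows make up. A row lasts 1/8 s, in which the tool goes at most 62.5 mm and 10.7 degrees, less where a joint would pass 70% of its speed; a pose out of reach is approached as far as the arm can. A call with a gripper value outside its range is refused whole. The fingers move at their own pace and stop on an object; "grip_force" is the grip in N (left out, the last holds). Time passes only in rows, so rows that repeat a pose let the fingers close. It gives the time, the measured TCP pose, the force, the opening and the grip force at its end, in the units of the state.
- bot.get_obs(): the state, without advancing time (a new reading comes with each control period).
- bot.read_camera(name): name is "scene" or "side" or "wrist"; returns a dict with "pixels" (384x512x3 uint8, red, green, blue), "camera_matrix" (3x3 intrinsics, pixels), "T" (4x4, takes a point from camera to world coordinates); the wrist camera has in their place "tool_from_camera" (4x4, takes a point from camera to tool coordinates, whose origin is the TCP and whose axes are the flange's). Camera axes: x right, y down, z forward; pixel columns grow to the right and rows downward; lengths in m; the calibration is good to about 2 mm. A picture is of the moment at which its call begins: read the wrist's pose just before it. There is no depth.
- bot.hand_in(): hands the job in; it is judged then, once.
Trained networks look in a picture, given as the dict that the camera call returned (one of the last four; its "shot" number tells which), for a name from the list of things; names that differ only in an ending like _2 or _b are one class to them, and where a whole thing is asked for, a point or a joint stands for the part that bears it (a point fixed in the world has none). Each returns a list of dicts, best first, with "score" (0 to 1); they miss things now and then, are a little off and sometimes report something else, mostly with a low value. They report only what shows in the picture. A call takes as long as a camera call. They do not tell look-alikes from the thing itself.
- bot.spot_in(thing, picture): "xy" ([column, row] in pixels, amid what is visible of it).
- bot.tip_of(thing, picture): "xy" ([column, row] in pixels: a listed point, or the origin of a listed thing).
The state is a dict: "t": time; "q": joint angles; "joint_vel": joint speeds; "joint_torque": joint torques, N m; "eef_pos": TCP position; "tool_rot": TCP orientation; "contact_force": force on the tool from outside, world axes, zero at the start; "torque": the same for the moment, N m; "gripper_width": opening from 0.0 (shut) to 1.0 (fully open); "grasp_force": force on a finger pad.
Only numpy, scipy, OpenCV 4.12 (cv2) and the standard library are available. Lean on these libraries where they do the work, as an engineer would, in place of code of your own. Each camera call takes 0.05 s, during which the arm holds its last target. There are 200 camera calls.

## Task

Check in the beacon kit that has come back to the depot: seat every beacon lamp upright, dome down, in a cup of the charging dock of its own (any cup), and once they are all seated push the dock's red toggle switch over to the far side to start charging. Put every battery pack into the open drawer of the grey unit and slide the drawer fully shut. Leave the radio, the tape roll and the jar where they are.

Things in the scene. Friction and masses are not known exactly. Their poses are not given: they have to be found in the camera images.
- lamp0: warning beacon lamp, 74 mm tall: black rubber dome foot (sphere of radius 29 mm, centre 26 mm up, with a flat of 24 mm diameter at the bottom), an orange collar up to 32 mm, an upright amber lens 46 mm in diameter from 32 to 68 mm, an orange cap. About 0.25 kg, weighted low so that it rights itself. Origin: centre of the flat under the foot; z up along the lamp. May be absent
- lamp1: warning beacon lamp, 74 mm tall: black rubber dome foot (sphere of radius 29 mm, centre 26 mm up, with a flat of 24 mm diameter at the bottom), an orange collar up to 32 mm, an upright amber lens 46 mm in diameter from 32 to 68 mm, an orange cap. About 0.25 kg, weighted low so that it rights itself. Origin: centre of the flat under the foot; z up along the lamp. May be absent
- lamp2: warning beacon lamp, 74 mm tall: black rubber dome foot (sphere of radius 29 mm, centre 26 mm up, with a flat of 24 mm diameter at the bottom), an orange collar up to 32 mm, an upright amber lens 46 mm in diameter from 32 to 68 mm, an orange cap. About 0.25 kg, weighted low so that it rights itself. Origin: centre of the flat under the foot; z up along the lamp. May be absent
- lamp3: warning beacon lamp, 74 mm tall: black rubber dome foot (sphere of radius 29 mm, centre 26 mm up, with a flat of 24 mm diameter at the bottom), an orange collar up to 32 mm, an upright amber lens 46 mm in diameter from 32 to 68 mm, an orange cap. About 0.25 kg, weighted low so that it rights itself. Origin: centre of the flat under the foot; z up along the lamp. May be absent
- pack0: black battery pack with a red band, 40 (its x) x 64 (its y) x 30 (z) mm, about 0.22 kg. Origin: centre of the underside. May be absent
- pack1: black battery pack with a red band, 40 (its x) x 64 (its y) x 30 (z) mm, about 0.22 kg. Origin: centre of the underside. May be absent
- dock: the charging dock, fixed: grey slab 90 (x) x 380 (y) x 12 (z) mm with four black cups in a row along y, 80 mm apart, and the toggle switch at its +y end, 62 mm from the nearest cup. Origin: centre of its underside on the table; its -x side faces the robot
- cup0 (a point): a cup of the charging dock; the cup is a black cone-shaped dish, wide end up, 62 mm inside at the rim, about 58 degrees steep, the rim 22 mm above this point. The point lies on the cup's axis where the origin of a lamp lies when it is seated (within 2 mm). z up, y along the row of cups
- cup1 (a point): a cup of the charging dock; the cup is a black cone-shaped dish, wide end up, 62 mm inside at the rim, about 58 degrees steep, the rim 22 mm above this point. The point lies on the cup's axis where the origin of a lamp lies when it is seated (within 2 mm). z up, y along the row of cups
- cup2 (a point): a cup of the charging dock; the cup is a black cone-shaped dish, wide end up, 62 mm inside at the rim, about 58 degrees steep, the rim 22 mm above this point. The point lies on the cup's axis where the origin of a lamp lies when it is seated (within 2 mm). z up, y along the row of cups
- cup3 (a point): a cup of the charging dock; the cup is a black cone-shaped dish, wide end up, 62 mm inside at the rim, about 58 degrees steep, the rim 22 mm above this point. The point lies on the cup's axis where the origin of a lamp lies when it is seated (within 2 mm). z up, y along the row of cups
- switch (a joint): angle of the toggle switch: about 0 = leaning towards the robot side (dock -x, off), 1.0 = leaning fully away (dock +x, on). Stays where it is left; needs about 1 N at the knob
- switch_tip (a point): centre of the red ball knob (26 mm diameter) at the end of the toggle's 60 mm arm; moves with it. The pivot runs along dock y, 34 mm above the table; the arm leans 0.5 rad to dock -x at joint 0 and 0.5 rad to dock +x at joint 1.0
- unit: the drawer unit, fixed: grey box 260 (x) x 220 (y) x 90 (z) mm, its blue drawer front faces -x, towards the robot. Origin: centre of its underside
- unit_drawer0 (a joint): how far the drawer is pulled out along the unit's -x (m): 0 shut, about 0.18 at the stop; slides with about 2 N
- unit_drawer0_handle (a point): middle of the drawer's steel bar handle (11 mm thick bar, 110 mm long along y, 35 mm in front of the drawer front); moves with the drawer
- drawer_floor (a point): point on the drawer's inner floor, midway between its side walls (inner width 178 mm), 60 mm behind the inner face of its front wall; moves with the drawer. x points to the back of the drawer, y along its width. Inner length 215 mm; the walls are 6 mm thick and rise 45 mm above this floor; the blue front board rises 54 mm above it; only the part pulled out of the unit is open from above
- radio: yellow hand radio lying on its back, 50 (x) x 100 (y) mm, 32 mm tall, with a 30 mm aerial stub at its +y end: bystander, origin under its centre
- tape_roll: blue roll of tape lying flat, 100 mm in diameter, 48 mm tall: bystander, origin under its centre
- oil_jar: white jar with a red cap, 64 mm in diameter, 60 mm tall: bystander, origin under its centre
Things that resemble listed ones, but are neither listed nor needed, are in the scene too. Leave any purple look-alike of the lamp1 alone. What is shaped like the pack1 but blue is not meant.

How it is judged:
On the way, in this order (a step that is already met when the one before it is completed fails the run):
1. every lamp present sits seated upright in a cup of the dock, the switch still off (((horizontal distance between lamp0 and cup0 below 0.006 m and z of lamp0 in the frame of cup0 between -0.006 and 0.005 m) or (horizontal distance between lamp0 and cup1 below 0.006 m and z of lamp0 in the frame of cup1 between -0.006 and 0.005 m) or (horizontal distance between lamp0 and cup2 below 0.006 m and z of lamp0 in the frame of cup2 between -0.006 and 0.005 m) or (horizontal distance between lamp0 and cup3 below 0.006 m and z of lamp0 in the frame of cup3 between -0.006 and 0.005 m)) and angle between each of lamp0, lamp1, lamp2, lamp3's own z axis and vertical below 0.17 rad and linear speed of each of lamp0, lamp1, lamp2, lamp3 below 0.03 m/s and ((horizontal distance between lamp1 and cup0 below 0.006 m and z of lamp1 in the frame of cup0 between -0.006 and 0.005 m) or (horizontal distance between lamp1 and cup1 below 0.006 m and z of lamp1 in the frame of cup1 between -0.006 and 0.005 m) or (horizontal distance between lamp1 and cup2 below 0.006 m and z of lamp1 in the frame of cup2 between -0.006 and 0.005 m) or (horizontal distance between lamp1 and cup3 below 0.006 m and z of lamp1 in the frame of cup3 between -0.006 and 0.005 m)) and ((horizontal distance between lamp2 and cup0 below 0.006 m and z of lamp2 in the frame of cup0 between -0.006 and 0.005 m) or (horizontal distance between lamp2 and cup1 below 0.006 m and z of lamp2 in the frame of cup1 between -0.006 and 0.005 m) or (horizontal distance between lamp2 and cup2 below 0.006 m and z of lamp2 in the frame of cup2 between -0.006 and 0.005 m) or (horizontal distance between lamp2 and cup3 below 0.006 m and z of lamp2 in the frame of cup3 between -0.006 and 0.005 m)) and ((horizontal distance between lamp3 and cup0 below 0.006 m and z of lamp3 in the frame of cup0 between -0.006 and 0.005 m) or (horizontal distance between lamp3 and cup1 below 0.006 m and z of lamp3 in the frame of cup1 between -0.006 and 0.005 m) or (horizontal distance between lamp3 and cup2 below 0.006 m and z of lamp3 in the frame of cup2 between -0.006 and 0.005 m) or (horizontal distance between lamp3 and cup3 below 0.006 m and z of lamp3 in the frame of cup3 between -0.006 and 0.005 m)) and value of joint switch below 0.5 rad), for 0.2 s.
2. the dock's toggle switch is pushed over to the on side (value of joint switch above 0.85 rad), for 0.2 s.
At the end, for the whole second after the job is handed in: Every lamp present sits in a cup (within 6 mm of the cup's axis, within 6 mm of its seated height, leaning less than 10 degrees, at rest), every pack present lies inside the drawer, the drawer is shut to within 6 mm, and the switch is over at 0.85 rad or more (((horizontal distance between lamp0 and cup0 below 0.006 m and z of lamp0 in the frame of cup0 between -0.006 and 0.005 m) or (horizontal distance between lamp0 and cup1 below 0.006 m and z of lamp0 in the frame of cup1 between -0.006 and 0.005 m) or (horizontal distance between lamp0 and cup2 below 0.006 m and z of lamp0 in the frame of cup2 between -0.006 and 0.005 m) or (horizontal distance between lamp0 and cup3 below 0.006 m and z of lamp0 in the frame of cup3 between -0.006 and 0.005 m)) and angle between each of lamp0, lamp1, lamp2, lamp3's own z axis and vertical below 0.17 rad and linear speed of each of lamp0, lamp1, lamp2, lamp3 below 0.03 m/s and ((horizontal distance between lamp1 and cup0 below 0.006 m and z of lamp1 in the frame of cup0 between -0.006 and 0.005 m) or (horizontal distance between lamp1 and cup1 below 0.006 m and z of lamp1 in the frame of cup1 between -0.006 and 0.005 m) or (horizontal distance between lamp1 and cup2 below 0.006 m and z of lamp1 in the frame of cup2 between -0.006 and 0.005 m) or (horizontal distance between lamp1 and cup3 below 0.006 m and z of lamp1 in the frame of cup3 between -0.006 and 0.005 m)) and ((horizontal distance between lamp2 and cup0 below 0.006 m and z of lamp2 in the frame of cup0 between -0.006 and 0.005 m) or (horizontal distance between lamp2 and cup1 below 0.006 m and z of lamp2 in the frame of cup1 between -0.006 and 0.005 m) or (horizontal distance between lamp2 and cup2 below 0.006 m and z of lamp2 in the frame of cup2 between -0.006 and 0.005 m) or (horizontal distance between lamp2 and cup3 below 0.006 m and z of lamp2 in the frame of cup3 between -0.006 and 0.005 m)) and ((horizontal distance between lamp3 and cup0 below 0.006 m and z of lamp3 in the frame of cup0 between -0.006 and 0.005 m) or (horizontal distance between lamp3 and cup1 below 0.006 m and z of lamp3 in the frame of cup1 between -0.006 and 0.005 m) or (horizontal distance between lamp3 and cup2 below 0.006 m and z of lamp3 in the frame of cup2 between -0.006 and 0.005 m) or (horizontal distance between lamp3 and cup3 below 0.006 m and z of lamp3 in the frame of cup3 between -0.006 and 0.005 m)) and x of pack0 in the frame of drawer_floor between -0.062 and 0.165 m and y of pack0 in the frame of drawer_floor between -0.09 and 0.09 m and z of pack0 in the frame of drawer_floor between -0.006 and 0.045 m and x of pack1 in the frame of drawer_floor between -0.062 and 0.165 m and y of pack1 in the frame of drawer_floor between -0.09 and 0.09 m and z of pack1 in the frame of drawer_floor between -0.006 and 0.045 m and value of joint switch above 0.85 rad and value of joint unit_drawer0 below 0.006 m); the robot touches nothing.
It fails at once if the radio is pushed more than 4 cm from its place (distance of radio from where it was at the start of the episode above 0.04 m).
It fails at once if the tape roll is pushed more than 4 cm from its place (distance of tape_roll from where it was at the start of the episode above 0.04 m).
It fails at once if the jar is pushed more than 4 cm from its place (distance of oil_jar from where it was at the start of the episode above 0.04 m).
Of lamp0, lamp1, lamp2, lamp3 only 3 to 4 are there at a start; the rules pass over those that are not, and their reading is None.
Of pack0, pack1 only 1 to 2 are there at a start; the rules pass over those that are not, and their reading is None.
At some moment in a run one of lamp0, lamp1, lamp2, lamp3, pack0, pack1 may be knocked a few centimetres aside while the robot is not near it.
Once in a run the grip may slacken for a moment while it holds something.
It also fails if it takes over 210 s, if anything falls off the work surface, if the arm or the gripper's body presses on something with over 40 N, if the wrist force passes 120 N, or if a joint passes its speed limit or range.

## Working session

There is one attempt and no reset: what is moved stays moved. The work goes in short steps, Python scripts to look and compute and a tool call to move; the robot and the scene stay as the last step left them, time stands still between calls to the robot, and variables do not carry over. Pictures are saved under pics/ and viewed, at most 14 in all, crops included, and the job is handed in when it is done.

Besides the shell and the picture viewer there is one more tool, called after ">>>" by a JSON object that holds its "method" and its "body", one argument or row to a line. jog_arm: Moves the arm, as the interface text tells. Its arguments: {"type":"object","properties":{"motion":{"type":"array"},"grip_force":{"type":"number"}},"required":["motion"]}

```bash
mkdir -p pics; cat > h.py <<'E'
import numpy as np, cv2
from station import bot
from scipy.spatial.transform import Rotation as R
def quat(q): return R.from_quat([q[1],q[2],q[3],q[0]])
def ray(p,xy,T):
    K=p["camera_matrix"]; d=np.linalg.inv(K)@np.array([xy[0],xy[1],1.])
    return T[:3,3],T[:3,:3]@d
def atz(p,xy,z,T=None):
    T=np.array(p["T"]) if T is None else T
    o,d=ray(p,xy,T); return o+d*(z-o[2])/d[2]
def wristT(o,p):
    T=np.eye(4);T[:3,:3]=quat(o["tool_rot"]).as_matrix();T[:3,3]=o["eef_pos"]
    return T@np.array(p["tool_from_camera"])
def save(p,n): cv2.imwrite("pics/"+n,cv2.cvtColor(p["pixels"],cv2.COLOR_RGB2BGR))
E
python3 - <<'E'
from h import *
o=bot.get_obs(); print({k:np.round(v,3) for k,v in o.items()})
ps={}
for c in("scene","side"):
    p=bot.read_camera(c);save(p,c+"0.png");ps[c]=p
    print(c,np.round(np.array(p["T"])[:3],2).tolist())
    for th in("lamp0","pack0","dock","unit","radio","tape_roll","oil_jar","cup0","switch_tip","unit_drawer0_handle","drawer_floor"):
        z={"cup0":.014,"switch_tip":.086,"drawer_floor":.02,"unit_drawer0_handle":.05}.get(th,0.)
        for r in bot.tip_of(th,p):
            print(th,round(r["score"],2),np.round(r["xy"]),np.round(atz(p,r["xy"],z)[:2],3))
E
```

```text
{'t': np.float64(0.0), 'q': array([-1.343,  0.478,  0.022,  1.556, -0.012,  1.109, -0.083]), 'joint_vel': array([-0.   , -0.001, -0.002,  0.003, -0.   , -0.002,  0.   ]), 'joint_torque': array([ 0.0000e+00, -5.9645e+01,  1.6080e+00, -2.8119e+01,  1.3000e-02,
        1.0000e-02,  0.0000e+00]), 'eef_pos': array([0.222, 0.637, 0.23 ]), 'tool_rot': array([-0.   ,  0.167,  0.986, -0.001]), 'contact_force': array([ 0.594, -0.427,  0.01 ]), 'torque': array([-0.058,  0.053, -0.013]), 'grasp_force': np.float64(0.0), 'gripper_width': np.float64(1.001)}
scene [[-0.18, 0.76, -0.62, 1.5], [0.98, 0.14, -0.1, 0.07], [0.01, -0.63, -0.77, 1.3]]
lamp0 0.74 [253. 168.] [ 0.318 -0.147]
lamp0 0.68 [303. 197.] [0.421 0.045]
lamp0 0.56 [250. 192.] [ 0.432 -0.137]
lamp0 0.52 [278. 194.] [ 0.424 -0.043]
lamp0 0.51 [177. 183.] [ 0.437 -0.393]
pack0 0.69 [226. 190.] [ 0.438 -0.22 ]
pack0 0.69 [214. 159.] [ 0.3   -0.297]
pack0 0.57 [201. 182.] [ 0.415 -0.314]
dock 0.82 [250. 239.] [ 0.624 -0.102]
unit 0.84 [375. 280.] [0.7   0.295]
unit 0.71 [278. 278.] [0.745 0.009]
radio 0.91 [278. 278.] [0.747 0.01 ]
tape_ro
[... 705 characters left out ...]
. 184.] [0.428 0.048]
lamp0 0.57 [216. 206.] [ 0.431 -0.055]
pack0 0.92 [218. 276.] [ 0.428 -0.312]
pack0 0.9 [221. 250.] [ 0.438 -0.227]
pack0 0.78 [164. 272.] [ 0.295 -0.288]
dock 0.71 [278. 188.] [0.621 0.014]
dock 0.55 [283. 214.] [ 0.619 -0.102]
unit 0.91 [287. 134.] [0.693 0.306]
tape_roll 0.66 [294. 343.] [ 0.586 -0.51 ]
oil_jar 0.79 [335. 236.] [ 0.748 -0.201]
cup0 0.96 [278. 187.] [0.618 0.001]
cup0 0.72 [282. 206.] [ 0.62  -0.084]
cup0 0.6 [287. 229.] [ 0.619 -0.178]
cup0 0.59 [294. 248.] [ 0.627 -0.247]
switch_tip 0.57 [266. 156.] [0.587 0.062]
switch_tip 0.32 [332. 238.] [ 0.71  -0.289]
unit_drawer0_handle 0.79 [195. 124.] [0.372 0.317]
drawer_floor 0.93 [228. 130.] [0.485 0.314]
```

```bash
python3 - <<'E'
import cv2,numpy as np
a=cv2.imread("pics/scene0.png")[120:340,90:470];b=cv2.imread("pics/side0.png")[90:390,100:420]
cv2.imwrite("pics/a.png",cv2.resize(a,None,fx=2.1,fy=2.1,interpolation=2));cv2.imwrite("pics/b.png",cv2.resize(b,None,fx=2,fy=2,interpolation=2))
E
```

```text
(no output)
```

View pics/a.png

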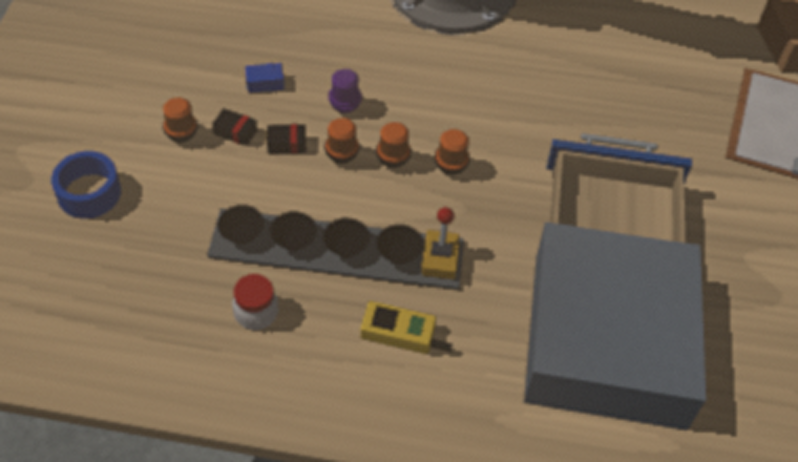

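View pics/b.png

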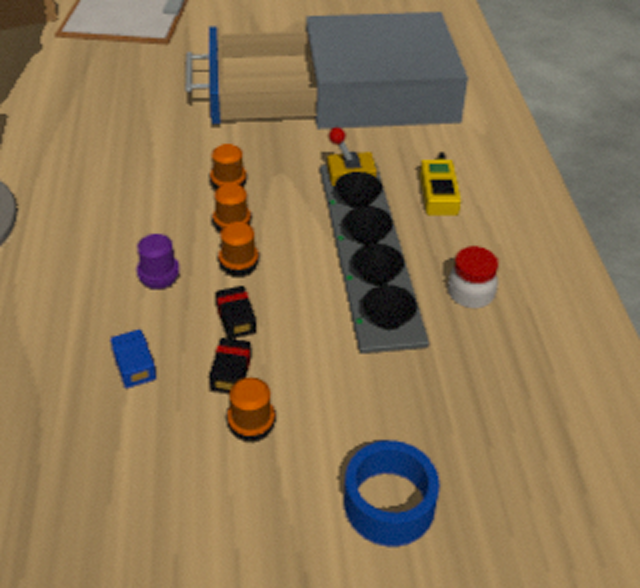

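The pictures show:
- Four upright orange lamps, at scene crop (178,118), (342,139), (394,143) and (453,150).
- Two black packs with red bands, at (235,127) and (287,138). The purple lamp (345,90) and blue block (265,77) are decoys.
- The dock with four empty cups, its switch leaning towards the robot.
- The drawer, open.

I'll align the tool with the world axes (tool x = +y, tool y = +x, z down) and take a closer look.

>>> {"method": "jog_arm", "body": {
  "motion": [
    [0,0,1.236,-359,-337,-80,85],
    [0,0,1.236,-359,-337,-80,85],
    [0,0,1.236,-359,-337,-80,85],
    [0,0,1.236,-359,-337,-80,85],
    [0,0,1.236,-359,-337,-80,85],
    [0,0,1.236,-359,-337,-80,85],
    [0,0,1.236,-359,-337,-80,85],
    [0,0,1.236,-359,-337,-80,85],
    [0,0,1.236,-359,-337,-80,85]
  ],
  "grip_force": 40
}}

```text
t: 2.33
eef_pos: [0.4529, 0.196, 0.3126]
tool_rot: [0.001, 0.711, 0.703, 0.001]
contact_force: [-0.3, 0.2, 0.5]
gripper_width: 0.996
grasp_force: 0.0
```

>>> {"method": "jog_arm", "body": {
  "motion": [
    [0,0,0,-320,0,0,85],
    [0,0,0,-320,0,0,85],
    [0,0,0,-320,0,0,85],
    [0,0,0,-320,0,0,85],
    [0,0,0,-320,0,0,85],
    [0,0,0,-320,0,0,85],
    [0,0,0,-320,0,0,85],
    [0,0,0,-320,0,0,85]
  ]
}}

```text
t: 3.32
eef_pos: [0.4503, -0.117, 0.3111]
tool_rot: [-0.0, 0.706, 0.708, -0.0]
contact_force: [-0.4, 0.3, 0.2]
gripper_width: 0.994
grasp_force: 0.0
```

```bash
cat >> h.py <<'E'
def tip(th,p,z,T=None,ms=.4,show=True):
    L=[]
    for r in bot.tip_of(th,p):
        if r["score"]>=ms:
            w=atz(p,r["xy"],z,T); L.append(w)
            if show: print(th,round(r["score"],2),np.round(r["xy"]),np.round(w[:2],3))
    return L
E
python3 - <<'E'
from h import *
o=bot.get_obs(); print(o["t"],np.round(o["eef_pos"],4),np.round(o["tool_rot"],3),np.round(o["q"],2))
p=bot.read_camera("wrist");save(p,"w1.png");T=wristT(o,p)
print(np.round(p["tool_from_camera"],3).tolist())
for th,z in(("lamp0",0),("pack0",0),("cup0",.014),("dock",0),("switch_tip",.086)): tip(th,p,z,T)
E
```

```text
3.325 [ 0.4503 -0.117   0.3111] [-0.     0.706  0.708 -0.   ] [-0.62  0.02  0.78  1.97 -0.02  1.15  0.16]
[[-0.0, -0.958, -0.287, 0.073], [1.0, -0.0, -0.001, -0.001], [0.001, -0.287, 0.958, -0.142], [0.0, 0.0, 0.0, 1.0]]
lamp0 0.83 [251. 304.] [ 0.443 -0.397]
lamp0 0.77 [240. 107.] [ 0.427 -0.041]
lamp0 0.71 [249. 162.] [ 0.44  -0.126]
lamp0 0.59 [177. 172.] [ 0.323 -0.142]
pack0 0.73 [247. 217.] [ 0.437 -0.222]
pack0 0.71 [170. 256.] [ 0.298 -0.296]
pack0 0.7 [241. 266.] [ 0.424 -0.316]
cup0 0.94 [368. 138.] [ 0.622 -0.087]
cup0 0.83 [374.  86.] [ 0.622 -0.011]
cup0 0.72 [359. 237.] [ 0.625 -0.252]
cup0 0.72 [364. 190.] [ 0.625 -0.168]
cup0 0.42 [241. 109.] [ 0.428 -0.044]
dock 0.86 [361. 150.] [ 0.619 -0.107]
switch_tip 0.91 [381.  21.] [0.593 0.052]
```

View pics/w1.png

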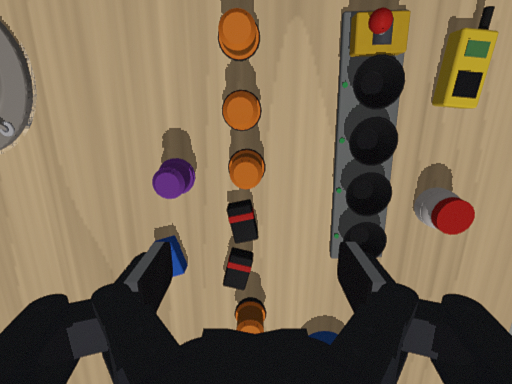

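The wrist picture shows the lamps at (240,35), (241,110), (247,168) and (250,315), the packs at (242,221) and (239,268), and the cups along column 370. I'll hover over the lamp at (0.433, -0.132).

>>> {"method": "jog_arm", "body": {
  "motion": [
    [0,0,0,-15,-17,120,85],
    [0,0,0,-15,-17,120,85],
    [0,0,0,-15,-17,120,85],
    [0,0,0,-15,-17,120,85]
  ]
}}

```text
t: 4.12
eef_pos: [0.4346, -0.1343, 0.1931]
tool_rot: [0.001, 0.707, 0.707, 0.001]
contact_force: [-0.2, -1.0, 1.3]
gripper_width: 0.997
grasp_force: 0.0
```

```bash
cat >> h.py <<'E'
def blobs(p,T,z,lo,hi,amin=150):
    hsv=cv2.cvtColor(p["pixels"],cv2.COLOR_RGB2HSV); m=cv2.inRange(hsv,lo,hi)
    n,_,st,c=cv2.connectedComponentsWithStats(m)
    for i in range(1,n):
        if st[i,4]>amin: print("blob",st[i].tolist(),np.round(atz(p,c[i],z,T)[:2],4))
def lamps(name=None):
    o=bot.get_obs(); print(round(float(o["t"]),2),np.round(o["eef_pos"],4),np.round(o["tool_rot"],3))
    p=bot.read_camera("wrist");T=wristT(o,p)
    tip("lamp0",p,0,T); blobs(p,T,.055,(6,150,60),(18,255,255))
    if name: save(p,name)
    return p,T
E
python3 - <<'E'
from h import *
lamps("w2.png")
E
```

```text
4.12 [ 0.4346 -0.1343  0.1931] [0.001 0.707 0.707 0.001]
lamp0 0.75 [166. 179.] [ 0.327 -0.143]
lamp0 0.6 [246.  92.] [ 0.424 -0.044]
blob [222, 0, 51, 20, 724] [0.4278 0.0224]
blob [224, 64, 54, 58, 2440] [ 0.4301 -0.0463]
blob [233, 149, 49, 56, 2186] [ 0.4365 -0.1265]
```

View pics/w2.png

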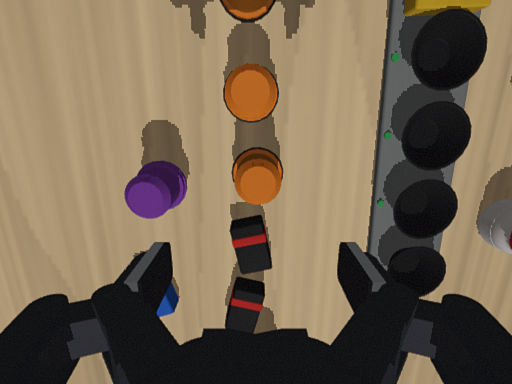

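The lamp is at about (259,180) in the picture, which gives (0.436, -0.129). The packs are at (250,245) and (245,305).

>>> {"method": "jog_arm", "body": {
  "motion": [
    [0,0,0,5,2,60,85],
    [0,0,0,5,2,120,85],
    [0,0,0,5,2,156,85],
    [0,0,0,5,2,156,85],
    [0,0,0,5,2,156,20],
    [0,0,0,5,2,156,20],
    [0,0,0,5,2,156,20],
    [0,0,0,5,2,156,20],
    [0,0,0,5,2,156,20]
  ],
  "grip_force": 60
}}

```text
t: 5.35
eef_pos: [0.4368, -0.1292, 0.0373]
tool_rot: [0.001, 0.707, 0.707, 0.002]
contact_force: [-1.0, 1.7, 13.3]
gripper_width: 0.525
grasp_force: 59.2
```

>>> {"method": "jog_arm", "body": {
  "motion": [
    [0,0,0,0,0,-50,20],
    [0,0,0,0,0,-110,20],
    [0,0,0,0,0,-135,20],
    [0,0,0,0,0,-135,20]
  ]
}}

```text
t: 5.85
eef_pos: [0.4365, -0.1289, 0.1724]
tool_rot: [0.001, 0.707, 0.707, 0.002]
contact_force: [-0.1, -0.5, -2.5]
gripper_width: 0.517
grasp_force: 62.6
```

>>> {"method": "jog_arm", "body": {
  "motion": [
    [0,0,0,-39,187,0,20],
    [0,0,0,-39,187,0,20],
    [0,0,0,-39,187,0,20],
    [0,0,0,-39,187,0,20],
    [0,0,0,-39,187,0,20]
  ]
}}

```text
t: 6.48
eef_pos: [0.6207, -0.1684, 0.1685]
tool_rot: [-0.001, 0.708, 0.707, -0.001]
contact_force: [-0.3, 0.0, -2.4]
gripper_width: 0.523
grasp_force: 62.8
```

```bash
python3 - <<'E'
from h import *
o=bot.get_obs(); print(o["t"],np.round(o["eef_pos"],4))
p=bot.read_camera("wrist");T=wristT(o,p);save(p,"w3.png")
tip("cup0",p,.014,T);tip("lamp0",p,o["eef_pos"][2]-.037,T)
p=bot.read_camera("side");tip("cup0",p,.014);p=bot.read_camera("scene");tip("cup0",p,.014)
E
```

```text
6.475 [ 0.6207 -0.1684  0.1685]
cup0 0.89 [257. 100.] [ 0.622 -0.087]
cup0 0.76 [253.  10.] [ 0.618 -0.009]
cup0 0.75 [255. 182.] [ 0.62  -0.171]
lamp0 0.92 [63. 57.] [ 0.509 -0.066]
lamp0 0.92 [255. 219.] [ 0.62  -0.167]
lamp0 0.84 [122. 344.] [ 0.516 -0.271]
cup0 0.95 [289. 224.] [ 0.628 -0.16 ]
cup0 0.79 [282. 206.] [ 0.619 -0.086]
cup0 0.73 [295. 248.] [ 0.629 -0.248]
cup0 0.64 [278. 188.] [ 0.619 -0.004]
cup0 0.64 [194. 125.] [0.367 0.369]
cup0 0.8 [204. 232.] [ 0.632 -0.247]
cup0 0.74 [382. 220.] [0.481 0.311]
cup0 0.69 [281. 237.] [ 0.608 -0.004]
cup0 0.64 [253. 238.] [ 0.626 -0.09 ]
cup0 0.5 [302. 220.] [0.526 0.051]
```

View pics/w3.png

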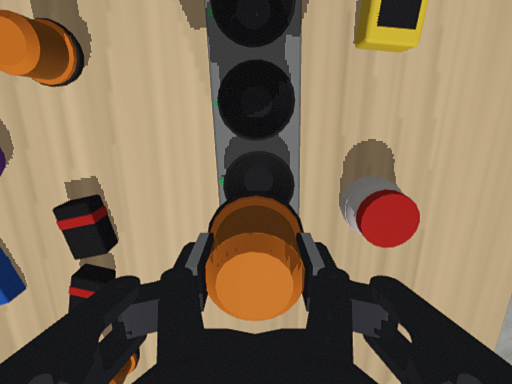

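The held lamp is upright at (255,250), over the cup at (257,180). The jar at (388,215) is clear of the fingers. I'll lower and release.

>>> {"method": "jog_arm", "body": {
  "motion": [
    [0,0,0,0,3,50,20],
    [0,0,0,0,3,90,20],
    [0,0,0,0,3,106,20],
    [0,0,0,0,3,112,20],
    [0,0,0,0,3,115,20],
    [0,0,0,0,3,115,20]
  ]
}}

```text
t: 7.58
eef_pos: [0.6255, -0.1687, 0.057]
tool_rot: [0.001, 0.708, 0.707, 0.001]
contact_force: [-2.5, 1.2, 2.5]
gripper_width: 0.52
grasp_force: 63.5
```

>>> {"method": "jog_arm", "body": {
  "motion": [
    [0,0,0,0,0,0,85],
    [0,0,0,0,0,0,85],
    [0,0,0,0,0,0,85],
    [0,0,0,0,0,-40,85],
    [0,0,0,0,0,-100,85],
    [0,0,0,0,0,-130,85],
    [0,0,0,0,0,-130,85]
  ]
}}

```text
t: 8.45
eef_pos: [0.6266, -0.1691, 0.1882]
tool_rot: [0.002, 0.708, 0.707, 0.002]
contact_force: [0.2, 0.2, -0.7]
gripper_width: 0.996
grasp_force: 0.0
```

```bash
python3 - <<'E'
from h import *
p,T=lamps("w4.png")
tip("lamp0",p,.015,T);tip("cup0",p,.014,T)
E
```

```text
8.45 [ 0.6266 -0.1691  0.1882] [0.002 0.708 0.707 0.002]
lamp0 0.7 [67. 59.] [ 0.428 -0.045]
lamp0 0.56 [253. 174.] [ 0.625 -0.171]
blob [0, 16, 81, 70, 4265] [ 0.4367 -0.0471]
blob [223, 156, 55, 60, 2571] [ 0.6218 -0.1699]
blob [81, 353, 33, 31, 706] [ 0.4286 -0.407 ]
lamp0 0.7 [67. 59.] [ 0.437 -0.047]
lamp0 0.56 [253. 174.] [ 0.625 -0.167]
cup0 0.83 [252. 243.] [ 0.623 -0.253]
cup0 0.63 [250. 101.] [ 0.622 -0.088]
```

View pics/w4.png

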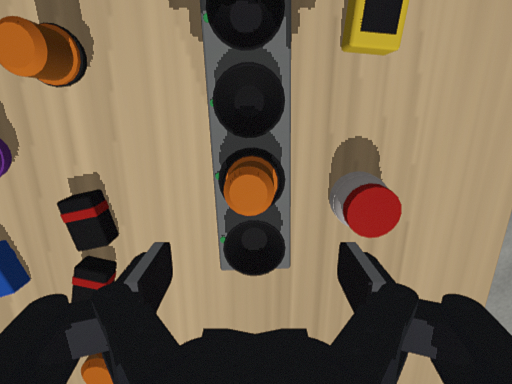

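It's seated, with the lamp at (250,183) inside its rim. Next lamp.

>>> {"method": "jog_arm", "body": {
  "motion": [
    [0,0,0,123,-197,0,85],
    [0,0,0,123,-197,0,85],
    [0,0,0,123,-197,0,85],
    [0,0,0,123,-197,0,85],
    [0,0,0,123,-197,0,85],
    [0,0,0,123,-197,0,85]
  ]
}}

```text
t: 9.4
eef_pos: [0.4286, -0.0451, 0.1852]
tool_rot: [0.0, 0.707, 0.707, 0.0]
contact_force: [-0.4, 0.2, -0.1]
gripper_width: 0.993
grasp_force: 0.0
```

```bash
python3 - <<'E'
from h import *
lamps()
E
```

```text
9.4 [ 0.4286 -0.0451  0.1852] [0.    0.707 0.707 0.   ]
lamp0 0.92 [250.  88.] [0.423 0.05 ]
lamp0 0.91 [254. 172.] [ 0.427 -0.043]
lamp0 0.86 [176. 248.] [ 0.327 -0.142]
lamp0 0.55 [408. 272.] [ 0.629 -0.178]
blob [227, 55, 55, 62, 2658] [0.4272 0.0481]
blob [232, 156, 50, 57, 2266] [ 0.4297 -0.0434]
blob [401, 266, 61, 37, 1010] [ 0.6212 -0.1559]
```

>>> {"method": "jog_arm", "body": {
  "motion": [
    [0,0,0,0,0,60,85],
    [0,0,0,0,0,120,85],
    [0,0,0,0,0,146,85],
    [0,0,0,0,0,146,85],
    [0,0,0,0,0,146,20],
    [0,0,0,0,0,146,20],
    [0,0,0,0,0,146,20],
    [0,0,0,0,0,146,20],
    [0,0,0,0,0,146,20]
  ]
}}

```text
t: 10.62
eef_pos: [0.4294, -0.045, 0.0407]
tool_rot: [0.001, 0.707, 0.707, 0.001]
contact_force: [-0.8, 0.0, 7.6]
gripper_width: 0.518
grasp_force: 59.7
```

>>> {"method": "jog_arm", "body": {
  "motion": [
    [0,0,0,0,0,-50,20],
    [0,0,0,0,0,-110,20],
    [0,0,0,0,0,-135,20],
    [0,0,0,-43,194,-135,20],
    [0,0,0,-43,194,-135,20],
    [0,0,0,-43,194,-135,20],
    [0,0,0,-43,194,-135,20],
    [0,0,0,-43,194,-135,20]
  ]
}}

```text
t: 11.62
eef_pos: [0.6217, -0.0885, 0.1743]
tool_rot: [-0.0, 0.708, 0.707, -0.0]
contact_force: [-0.4, -0.4, -1.3]
gripper_width: 0.514
grasp_force: 62.8
```

```bash
cat >> h.py <<'E'
def held():
    o=bot.get_obs(); print(round(float(o["t"]),2),np.round(o["eef_pos"],4),np.round(o["tool_rot"],3))
    p=bot.read_camera("wrist");T=wristT(o,p)
    tip("cup0",p,.014,T);tip("lamp0",p,o["eef_pos"][2]-.037,T)
E
python3 - <<'E'
from h import *
held()
E
```

```text
11.62 [ 0.6217 -0.0885  0.1743] [-0.     0.708  0.707 -0.   ]
cup0 0.93 [256. 176.] [ 0.622 -0.085]
cup0 0.61 [254. 104.] [ 0.62 -0.01]
cup0 0.57 [258. 305.] [ 0.624 -0.252]
lamp0 0.84 [254. 217.] [ 0.62  -0.085]
lamp0 0.78 [ 10. 219.] [ 0.455 -0.086]
lamp0 0.62 [60. 40.] [0.511 0.022]
lamp0 0.47 [130. 382.] [ 0.519 -0.23 ]
```

>>> {"method": "jog_arm", "body": {
  "motion": [
    [0,0,0,0,1,50,20],
    [0,0,0,0,1,90,20],
    [0,0,0,0,1,106,20],
    [0,0,0,0,1,113,20],
    [0,0,0,0,1,117,20],
    [0,0,0,0,1,117,20]
  ]
}}

```text
t: 12.52
eef_pos: [0.6229, -0.0884, 0.0606]
tool_rot: [-0.001, 0.708, 0.707, 0.001]
contact_force: [-8.2, 3.4, 15.6]
gripper_width: 0.519
grasp_force: 65.1
```

>>> {"method": "jog_arm", "body": {
  "motion": [
    [0,0,0,0,0,0,85],
    [0,0,0,0,0,0,85],
    [0,0,0,0,0,0,85],
    [0,0,0,0,0,-40,85],
    [0,0,0,0,0,-100,85],
    [0,0,0,0,0,-130,85],
    [0,0,0,133,-197,-130,85],
    [0,0,0,133,-197,-130,85],
    [0,0,0,133,-197,-130,85],
    [0,0,0,133,-197,-130,85]
  ]
}}

```text
t: 13.78
eef_pos: [0.4242, 0.0459, 0.1869]
tool_rot: [-0.001, 0.707, 0.707, -0.0]
contact_force: [0.2, 0.1, 1.7]
gripper_width: 0.993
grasp_force: 0.0
```

>>> {"method": "jog_arm", "body": {
  "motion": [
    [0,0,0,0,0,0,85],
    [0,0,0,0,0,0,85]
  ]
}}

```text
t: 14.02
eef_pos: [0.427, 0.0451, 0.1878]
tool_rot: [0.0, 0.707, 0.707, 0.001]
contact_force: [0.9, -0.1, 0.6]
gripper_width: 0.996
grasp_force: 0.0
```

```bash
python3 - <<'E'
from h import *
p,T=lamps()
E
```

```text
14.03 [0.427  0.0451 0.1878] [0.    0.707 0.707 0.001]
lamp0 0.81 [406. 281.] [ 0.628 -0.102]
lamp0 0.75 [252. 170.] [0.423 0.049]
lamp0 0.73 [182. 306.] [ 0.326 -0.142]
blob [231, 151, 50, 57, 2117] [0.4272 0.0499]
blob [400, 272, 46, 31, 369] [ 0.6181 -0.0691]
blob [405, 358, 39, 26, 694] [ 0.6358 -0.1967]
```

>>> {"method": "jog_arm", "body": {
  "motion": [
    [0,0,0,3,0,60,85],
    [0,0,0,3,0,120,85],
    [0,0,0,3,0,147,85],
    [0,0,0,3,0,147,85],
    [0,0,0,3,0,147,20],
    [0,0,0,3,0,147,20],
    [0,0,0,3,0,147,20],
    [0,0,0,3,0,147,20],
    [0,0,0,3,0,147,20]
  ]
}}

```text
t: 15.25
eef_pos: [0.4274, 0.0482, 0.0417]
tool_rot: [0.001, 0.707, 0.707, 0.002]
contact_force: [-0.7, -0.9, 9.5]
gripper_width: 0.52
grasp_force: 59.6
```

>>> {"method": "jog_arm", "body": {
  "motion": [
    [0,0,0,0,0,-50,20],
    [0,0,0,0,0,-110,20],
    [0,0,0,0,0,-135,20],
    [0,0,0,-55,192,-135,20],
    [0,0,0,-55,192,-135,20],
    [0,0,0,-55,192,-135,20],
    [0,0,0,-55,192,-135,20],
    [0,0,0,-55,192,-135,20],
    [0,0,0,-55,192,-135,20]
  ]
}}

```text
t: 16.38
eef_pos: [0.6166, -0.0065, 0.1753]
tool_rot: [-0.001, 0.707, 0.707, -0.0]
contact_force: [1.8, 0.1, -1.9]
gripper_width: 0.521
grasp_force: 63.1
```

```bash
python3 - <<'E'
from h import *
held()
E
```

```text
16.38 [ 0.6166 -0.0065  0.1753] [-0.001  0.707  0.707 -0.   ]
cup0 0.91 [261. 183.] [ 0.623 -0.011]
lamp0 0.95 [ 33. 279.] [ 0.455 -0.051]
lamp0 0.86 [252. 219.] [ 0.614 -0.004]
lamp0 0.69 [259. 299.] [ 0.619 -0.068]
```

>>> {"method": "jog_arm", "body": {
  "motion": [
    [0,0,0,-2,3,50,20],
    [0,0,0,-2,3,90,20],
    [0,0,0,-2,3,106,20],
    [0,0,0,-2,3,112,20],
    [0,0,0,-2,3,115,20],
    [0,0,0,-2,3,115,20]
  ]
}}

```text
t: 17.27
eef_pos: [0.6212, -0.0094, 0.0627]
tool_rot: [-0.0, 0.708, 0.707, 0.001]
contact_force: [-6.3, 1.0, 7.2]
gripper_width: 0.513
grasp_force: 64.4
```

>>> {"method": "jog_arm", "body": {
  "motion": [
    [0,0,0,0,0,0,85],
    [0,0,0,0,0,0,85],
    [0,0,0,0,0,0,85],
    [0,0,0,0,0,-40,85],
    [0,0,0,0,0,-100,85],
    [0,0,0,0,0,-130,85]
  ]
}}

```text
t: 18.02
eef_pos: [0.6224, -0.01, 0.1935]
tool_rot: [0.001, 0.708, 0.707, 0.001]
contact_force: [0.1, 0.7, -0.7]
gripper_width: 0.991
grasp_force: 0.0
```

```bash
python3 - <<'E'
from h import *
p,T=lamps("w5.png")
for c in("scene","side"):
    q=bot.read_camera(c);tip("lamp0",q,0)
E
```

```text
18.02 [ 0.6224 -0.01    0.1935] [0.001 0.708 0.707 0.001]
lamp0 0.85 [ 33. 270.] [ 0.325 -0.143]
lamp0 0.73 [255. 292.] [ 0.622 -0.178]
lamp0 0.7 [249. 172.] [ 0.616 -0.01 ]
lamp0 0.67 [250. 239.] [ 0.617 -0.098]
blob [223, 155, 54, 59, 2450] [ 0.6168 -0.0102]
blob [229, 226, 49, 60, 2310] [ 0.6192 -0.0925]
blob [233, 288, 46, 46, 1614] [ 0.6223 -0.1655]
lamp0 0.88 [276. 240.] [ 0.612 -0.018]
lamp0 0.84 [231. 234.] [ 0.616 -0.165]
lamp0 0.79 [255. 236.] [ 0.61  -0.088]
lamp0 0.66 [255. 166.] [ 0.307 -0.143]
lamp0 0.62 [176. 182.] [ 0.433 -0.401]
lamp0 0.98 [225. 304.] [ 0.441 -0.398]
lamp0 0.86 [178. 231.] [ 0.325 -0.147]
lamp0 0.71 [279. 187.] [0.625 0.018]
lamp0 0.68 [286. 206.] [ 0.634 -0.071]
lamp0 0.6 [290. 228.] [ 0.63  -0.162]
```

View pics/w5.png

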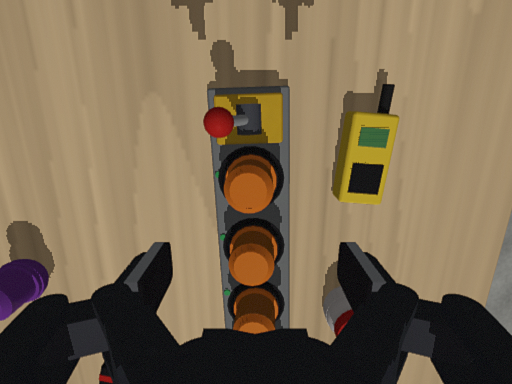

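Three lamps are seated, at (250,183), (253,255) and (255,315). Now the fourth.

>>> {"method": "jog_arm", "body": {
  "motion": [
    [0,0,0,-387,-184,0,85],
    [0,0,0,-387,-184,0,85],
    [0,0,0,-387,-184,0,85],
    [0,0,0,-387,-184,0,85],
    [0,0,0,-387,-184,0,85],
    [0,0,0,-387,-184,0,85],
    [0,0,0,-387,-184,0,85],
    [0,0,0,-387,-184,0,85],
    [0,0,0,-387,-184,0,85],
    [0,0,0,-387,-184,0,85]
  ]
}}

```text
t: 19.58
eef_pos: [0.4377, -0.3944, 0.1895]
tool_rot: [-0.001, 0.706, 0.708, 0.0]
contact_force: [0.7, -0.0, -0.2]
gripper_width: 0.998
grasp_force: 0.0
```

```bash
python3 - <<'E'
from h import *
p,T=lamps()
tip("pack0",p,0,T)
E
```

```text
19.57 [ 0.4377 -0.3944  0.1895] [-0.001  0.706  0.708  0.   ]
lamp0 0.83 [259. 178.] [ 0.442 -0.401]
blob [235, 157, 49, 57, 2063] [ 0.4416 -0.396 ]
pack0 0.96 [130.  81.] [ 0.301 -0.292]
pack0 0.93 [243. 100.] [ 0.423 -0.312]
pack0 0.49 [371. 254.] [ 0.588 -0.502]
```

>>> {"method": "jog_arm", "body": {
  "motion": [
    [0,0,0,-4,4,60,85],
    [0,0,0,-4,4,120,85],
    [0,0,0,-4,4,149,85],
    [0,0,0,-4,4,149,85],
    [0,0,0,-4,4,149,20],
    [0,0,0,-4,4,149,20],
    [0,0,0,-4,4,149,20],
    [0,0,0,-4,4,149,20],
    [0,0,0,-4,4,149,20]
  ]
}}

```text
t: 20.85
eef_pos: [0.4418, -0.401, 0.0433]
tool_rot: [0.002, 0.707, 0.707, 0.001]
contact_force: [-0.5, 1.1, 6.4]
gripper_width: 0.519
grasp_force: 60.4
```

>>> {"method": "jog_arm", "body": {
  "motion": [
    [0,0,0,0,0,-50,20],
    [0,0,0,0,0,-110,20],
    [0,0,0,0,0,-135,20],
    [0,0,0,149,182,-135,20],
    [0,0,0,149,182,-135,20],
    [0,0,0,149,182,-135,20],
    [0,0,0,149,182,-135,20],
    [0,0,0,149,182,-135,20],
    [0,0,0,149,182,-135,20],
    [0,0,0,149,182,-135,20]
  ]
}}

```text
t: 22.1
eef_pos: [0.6215, -0.2528, 0.1767]
tool_rot: [0.0, 0.708, 0.706, -0.0]
contact_force: [-1.3, 0.3, -3.0]
gripper_width: 0.519
grasp_force: 63.2
```

```bash
python3 - <<'E'
from h import *
held()
E
```

```text
22.1 [ 0.6215 -0.2528  0.1767] [ 0.     0.708  0.706 -0.   ]
cup0 0.79 [258. 176.] [ 0.624 -0.251]
lamp0 0.97 [251.   6.] [ 0.619 -0.125]
lamp0 0.77 [256. 214.] [ 0.622 -0.248]
lamp0 0.63 [257.  94.] [ 0.622 -0.171]
```

Next: lower and release, then rise and check all four.

>>> {"method": "jog_arm", "body": {
  "motion": [
    [0,0,0,1,2,50,20],
    [0,0,0,1,2,90,20],
    [0,0,0,1,2,106,20],
    [0,0,0,1,2,112,20],
    [0,0,0,1,2,115,20],
    [0,0,0,1,2,115,20]
  ]
}}

```text
t: 23.0
eef_pos: [0.6256, -0.2509, 0.0625]
tool_rot: [0.001, 0.707, 0.707, 0.0]
contact_force: [-0.4, -1.0, -2.3]
gripper_width: 0.522
grasp_force: 63.1
```

>>> {"method": "jog_arm", "body": {
  "motion": [
    [0,0,0,0,0,0,85],
    [0,0,0,0,0,0,85],
    [0,0,0,0,0,0,85],
    [0,0,0,0,0,-40,85],
    [0,0,0,0,0,-100,85],
    [0,0,0,0,0,-150,85],
    [0,0,0,0,0,-150,85]
  ]
}}

```text
t: 23.88
eef_pos: [0.6269, -0.2522, 0.2162]
tool_rot: [0.004, 0.708, 0.707, 0.002]
contact_force: [-0.1, 1.3, 0.1]
gripper_width: 0.993
grasp_force: 0.0
```

```bash
python3 - <<'E'
from h import *
p,T=lamps()
ps=[bot.read_camera(c) for c in("scene","side")]
for q in ps: tip("lamp0",q,.014); tip("pack0",q,0)
tip("switch_tip",ps[1],.086)
a=ps[0]["pixels"][150:290,150:350];b=ps[1]["pixels"][130:270,200:360]
f=lambda i:cv2.resize(i,(400,400*i.shape[0]//i.shape[1]))[:280]
w=cv2.resize(p["pixels"],(373,280))
cv2.imwrite("pics/c.png",cv2.cvtColor(np.hstack([f(a),f(b)]),cv2.COLOR_RGB2BGR))
E
```

```text
23.88 [ 0.6269 -0.2522  0.2162] [0.004 0.708 0.707 0.002]
lamp0 0.57 [252. 167.] [ 0.625 -0.251]
lamp0 0.57 [246.  19.] [ 0.619 -0.084]
blob [217, 0, 59, 42, 1972] [ 0.6201 -0.0976]
blob [223, 68, 54, 58, 2427] [ 0.6219 -0.1672]
blob [229, 150, 49, 56, 2162] [ 0.6261 -0.2516]
lamp0 0.85 [279. 240.] [ 0.621 -0.008]
lamp0 0.71 [204. 230.] [ 0.626 -0.25 ]
lamp0 0.59 [252. 233.] [ 0.609 -0.098]
lamp0 0.54 [228. 233.] [ 0.622 -0.174]
lamp0 0.5 [254. 169.] [ 0.335 -0.141]
lamp0 0.42 [302. 221.] [0.533 0.053]
pack0 0.85 [227. 192.] [ 0.446 -0.214]
pack0 0.65 [213. 159.] [ 0.304 -0.299]
pack0 0.42 [203. 184.] [ 0.423 -0.306]
lamp0 0.73 [285. 213.] [ 0.622 -0.115]
lamp0 0.67 [290. 227.] [ 0.627 -0.171]
lamp0 0.6 [175. 233.] [ 0.32 -0.17]
lamp0 0.58 [296. 249.] [ 0.632 -0.25 ]
lamp0 0.55 [284. 208.] [ 0.623 -0.092]
lamp0 0.54 [279. 189.] [ 0.62  -0.009]
pack0 0.78 [165. 277.] [ 0.298 -0.305]
pack0 0.77 [218. 253.] [ 0.43  -0.235]
switch_tip 0.64 [224. 251.] [ 0.445 -0.309]
switch_tip 0.43 [268. 158.] [0.591 0.051]
```

View pics/c.png

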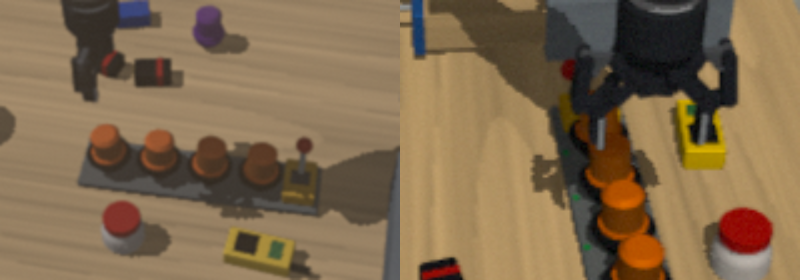

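All four lamps stand upright in their cups, and the switch is off with its knob at (304,145) in the left crop. I'll push the switch with closed fingers.

>>> {"method": "jog_arm", "body": {
  "motion": [
    [0,0,0,306,-97,0,0],
    [0,0,0,306,-97,0,0],
    [0,0,0,306,-97,0,0],
    [0,0,0,306,-97,0,0],
    [0,0,0,306,-97,0,0],
    [0,0,0,306,-97,0,0],
    [0,0,0,306,-97,0,0],
    [0,0,0,306,-97,0,0]
  ]
}}

```text
t: 25.32
eef_pos: [0.5286, 0.0537, 0.2115]
tool_rot: [0.0, 0.708, 0.706, -0.0]
contact_force: [-0.5, -0.2, -0.2]
gripper_width: -0.003
grasp_force: 0.0
```

```bash
python3 - <<'E'
from h import *
p,T=lamps()
tip("switch_tip",p,.087,T,.2); blobs(p,T,.087,(0,170,80),(4,255,255),60); blobs(p,T,.087,(175,170,80),(180,255,255),60)
E
```

```text
25.32 [0.5286 0.0537 0.2115] [ 0.     0.708  0.706 -0.   ]
lamp0 0.97 [324. 220.] [ 0.62  -0.016]
lamp0 0.94 [320. 273.] [ 0.62  -0.097]
lamp0 0.59 [117. 298.] [ 0.326 -0.138]
blob [309, 207, 53, 57, 2192] [ 0.62   -0.0123]
blob [316, 267, 35, 16, 173] [ 0.6235 -0.0615]
switch_tip 0.84 [320. 187.] [0.592 0.053]
switch_tip 0.5 [321. 271.] [ 0.598 -0.039]
blob [308, 179, 26, 23, 439] [0.5927 0.05  ]
```

>>> {"method": "jog_arm", "body": {
  "motion": [
    [0,0,0,-1,0,60,0],
    [0,0,0,-1,0,120,0],
    [0,0,0,-1,0,139,0],
    [0,0,0,-1,0,139,0],
    [0,0,0,-1,30,139,0],
    [0,0,0,-1,50,139,0],
    [0,0,0,-1,65,139,0],
    [0,0,0,-1,80,139,0],
    [0,0,0,-1,90,139,0]
  ]
}}

```text
t: 26.6
eef_pos: [0.6188, 0.0549, 0.0726]
tool_rot: [-0.0, 0.707, 0.707, 0.0]
contact_force: [-1.8, 0.3, -1.1]
gripper_width: 0.002
grasp_force: 0.8
```

```bash
python3 - <<'E'
from h import *
o=bot.get_obs();print(np.round(o["eef_pos"],4),np.round(o["contact_force"],1))
p=bot.read_camera("wrist");T=wristT(o,p)
tip("switch_tip",p,.087,T,.2); blobs(p,T,.087,(0,170,80),(4,255,255),60)
q=bot.read_camera("side");tip("switch_tip",q,.087,None,.2)
E
```

```text
[0.6188 0.0549 0.0726] [-1.8  0.3 -1.1]
switch_tip 0.62 [304. 260.] [0.643 0.055]
blob [284, 239, 49, 41, 1324] [0.6447 0.0556]
switch_tip 0.42 [282. 157.] [0.632 0.051]
switch_tip 0.37 [290. 229.] [ 0.611 -0.252]
```

>>> {"method": "jog_arm", "body": {
  "motion": [
    [0,0,0,0,4,0,0],
    [0,0,0,0,8,0,0],
    [0,0,0,0,10,0,0],
    [0,0,0,0,10,0,0]
  ]
}}

```text
t: 27.3
eef_pos: [0.6203, 0.0544, 0.0718]
tool_rot: [-0.007, 0.708, 0.706, -0.005]
contact_force: [-25.6, 1.2, 21.7]
gripper_width: -0.0
grasp_force: 13.3
```

>>> {"method": "jog_arm", "body": {
  "motion": [
    [0,0,0,0,-20,0,0],
    [0,0,0,0,-60,0,0],
    [0,0,0,0,-90,-40,0],
    [0,0,0,0,-90,-100,0],
    [0,0,0,0,-90,-130,0],
    [0,0,0,0,-90,-130,0]
  ]
}}

```text
t: 28.05
eef_pos: [0.5397, 0.0549, 0.2046]
tool_rot: [0.001, 0.707, 0.707, 0.002]
contact_force: [-0.0, 0.4, 0.1]
gripper_width: -0.003
grasp_force: 0.0
```

```bash
python3 - <<'E'
from h import *
o=bot.get_obs();print(np.round(o["eef_pos"],4),np.round(o["contact_force"],1))
p=bot.read_camera("wrist");T=wristT(o,p)
tip("switch_tip",p,.087,T,.2); blobs(p,T,.087,(0,170,80),(4,255,255),60)
E
```

```text
[0.5397 0.0549 0.2046] [-0.   0.4  0.1]
switch_tip 0.96 [365. 189.] [0.644 0.055]
switch_tip 0.27 [317. 277.] [ 0.605 -0.041]
blob [352, 181, 27, 22, 432] [0.6455 0.0522]
```

The switch is at its end stop. Now the packs.

>>> {"method": "jog_arm", "body": {
  "motion": [
    [0,0,0,-277,-103,0,85],
    [0,0,0,-277,-103,0,85],
    [0,0,0,-277,-103,0,85],
    [0,0,0,-277,-103,0,85],
    [0,0,0,-277,-103,0,85],
    [0,0,0,-277,-103,0,85],
    [0,0,0,-277,-103,0,85]
  ]
}}

```text
t: 29.02
eef_pos: [0.4346, -0.2214, 0.2013]
tool_rot: [-0.001, 0.707, 0.707, -0.0]
contact_force: [-0.1, 0.1, 0.2]
gripper_width: 0.997
grasp_force: 0.0
```

```bash
cat >> h.py <<'E'
def packs(name=None):
    o=bot.get_obs();print(round(float(o["t"]),2),np.round(o["eef_pos"],4))
    p=bot.read_camera("wrist");T=wristT(o,p); tip("pack0",p,0,T)
    hsv=cv2.cvtColor(p["pixels"],cv2.COLOR_RGB2HSV); m=((hsv[...,0]<5)|(hsv[...,0]>174))&(hsv[...,1]>150)&(hsv[...,2]>60)
    n,l,st,c=cv2.connectedComponentsWithStats(m.astype(np.uint8))
    for i in range(1,n):
        if st[i,4]<60: continue
        ys,xs=np.nonzero(l==i)
        w=np.array([atz(p,(x,y),.03,T)[:2] for x,y in zip(xs,ys)],np.float32)
        r=cv2.minAreaRect(w*1000); print("band",st[i].tolist(),np.round(w.mean(0),4),np.round(r[1]),round(r[2],1))
    if name: save(p,name)
E
python3 - <<'E'
from h import *
packs("w6.png")
E
```

```text
29.02 [ 0.4346 -0.2214  0.2013]
pack0 0.8 [249. 241.] [ 0.425 -0.316]
pack0 0.78 [153. 223.] [ 0.301 -0.291]
pack0 0.64 [252. 171.] [ 0.429 -0.222]
band [232, 158, 36, 18, 353] [ 0.4274 -0.2105] [40. 12.] 13.2
band [230, 232, 33, 16, 281] [ 0.4224 -0.2996] [11. 39.] 75.3
```

View pics/w6.png

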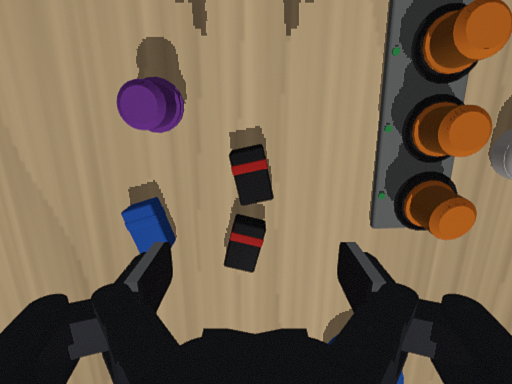

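Pack 1 is centred at about (251,174), turned about +13°; pack 2 is at (246,243), turned about -15°. I'll grasp pack 1.

>>> {"method": "jog_arm", "body": {
  "motion": [
    [0,0,-0.12,0,-5,60,85],
    [0,0,-0.23,0,-5,120,85],
    [0,0,-0.23,0,-5,170,85],
    [0,0,-0.23,0,-5,191,85],
    [0,0,-0.23,0,-5,191,85],
    [0,0,-0.23,0,-5,191,15],
    [0,0,-0.23,0,-5,191,15],
    [0,0,-0.23,0,-5,191,15],
    [0,0,-0.23,0,-5,191,15],
    [0,0,-0.23,0,-5,191,15]
  ]
}}

```text
t: 30.38
eef_pos: [0.4308, -0.2221, 0.0125]
tool_rot: [0.001, 0.622, 0.783, 0.001]
contact_force: [-0.7, 1.7, 8.7]
gripper_width: 0.448
grasp_force: 60.5
```

>>> {"method": "jog_arm", "body": {
  "motion": [
    [0,0,0,0,0,-50,15],
    [0,0,0,0,0,-110,15],
    [0,0,0.12,0,0,-170,15],
    [0,0,0.23,0,0,-190,15],
    [0,0,0.23,0,0,-190,15]
  ]
}}

```text
t: 31.0
eef_pos: [0.4307, -0.2219, 0.2025]
tool_rot: [0.001, 0.707, 0.707, 0.001]
contact_force: [0.7, -0.2, -2.5]
gripper_width: 0.454
grasp_force: 62.7
```

>>> {"method": "jog_arm", "body": {
  "motion": [
    [0,0,0,487,79,0,15],
    [0,0,0,487,79,0,15],
    [0,0,0,487,79,0,15],
    [0,0,0,487,79,0,15],
    [0,0,0,487,79,0,15],
    [0,0,0,487,79,0,15],
    [0,0,0,487,79,0,15],
    [0,0,0,487,79,0,15],
    [0,0,0,487,79,0,15]
  ]
}}

```text
t: 32.12
eef_pos: [0.508, 0.2703, 0.1987]
tool_rot: [-0.0, 0.704, 0.711, -0.001]
contact_force: [-1.5, -1.3, -2.3]
gripper_width: 0.45
grasp_force: 62.5
```

```bash
python3 - <<'E'
from h import *
o=bot.get_obs();print(o["t"],np.round(o["eef_pos"],4),o["gripper_width"])
p=bot.read_camera("wrist");T=wristT(o,p);save(p,"w7.png")
tip("drawer_floor",p,.02,T,.2);tip("unit_drawer0_handle",p,.05,T,.2)
for xy in((256,10),(100,10),(100,200),(400,10)): print(xy,np.round(atz(p,xy,.065,T)[:2],3))
q=bot.read_camera("side");tip("drawer_floor",q,.02);
q=bot.read_camera("scene");tip("drawer_floor",q,.02)
E
```

```text
32.125 [0.508  0.2703 0.1987] 0.45039857093358565
drawer_floor 0.92 [233. 144.] [0.482 0.305]
drawer_floor 0.3 [256. 237.] [0.509 0.191]
unit_drawer0_handle 0.66 [122. 148.] [0.371 0.303]
(256, 10) [0.506 0.424]
(100, 10) [0.374 0.422]
(100, 200) [0.349 0.252]
(400, 10) [0.629 0.425]
drawer_floor 0.75 [228. 131.] [0.484 0.31 ]
drawer_floor 0.9 [382. 223.] [0.497 0.307]
```

View pics/w7.png

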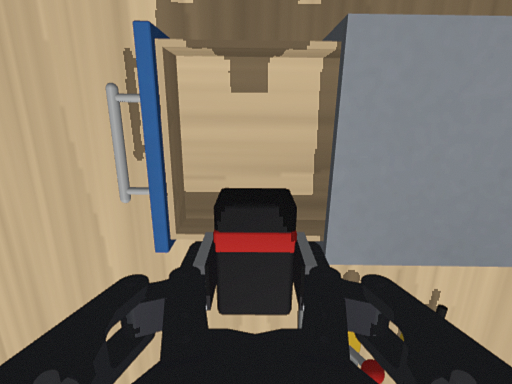

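The open part of the drawer spans columns 180–330, with its floor point at about (0.486, 0.307). The pack is held square at (255,250). I'll lower it into the right half.

>>> {"method": "jog_arm", "body": {
  "motion": [
    [0,0,0,-5,-9,50,15],
    [0,0,0,-5,-9,100,15],
    [0,0,0,-5,-9,140,15],
    [0,0,0,-5,-9,152,15],
    [0,0,0,-5,-9,158,15],
    [0,0,0,-5,-9,160,15]
  ]
}}

```text
t: 33.22
eef_pos: [0.5013, 0.2601, 0.0424]
tool_rot: [0.0, 0.708, 0.707, 0.001]
contact_force: [0.6, 1.1, -1.6]
gripper_width: 0.452
grasp_force: 62.4
```

>>> {"method": "jog_arm", "body": {
  "motion": [
    [0,0,0,0,0,2,15],
    [0,0,0,0,0,4,15],
    [0,0,0,0,0,4,15]
  ]
}}

```text
t: 33.6
eef_pos: [0.5004, 0.26, 0.0375]
tool_rot: [-0.0, 0.707, 0.707, 0.0]
contact_force: [0.6, 1.1, -2.5]
gripper_width: 0.456
grasp_force: 62.4
```

>>> {"method": "jog_arm", "body": {
  "motion": [
    [0,0,0,0,0,2,15],
    [0,0,0,0,0,4,15],
    [0,0,0,0,0,5,15],
    [0,0,0,0,0,5,15]
  ]
}}

```text
t: 34.1
eef_pos: [0.5042, 0.26, 0.0355]
tool_rot: [0.001, 0.708, 0.706, 0.003]
contact_force: [-0.4, -2.2, 22.0]
gripper_width: 0.455
grasp_force: 65.3
```

>>> {"method": "jog_arm", "body": {
  "motion": [
    [0,0,0,0,0,0,62],
    [0,0,0,0,0,0,62],
    [0,0,0,0,0,0,62],
    [0,0,0,0,0,-50,62],
    [0,0,0,0,0,-110,62],
    [0,0,0,0,0,-165,62],
    [0,0,0,0,0,-170,62]
  ]
}}

```text
t: 34.98
eef_pos: [0.5024, 0.2604, 0.2058]
tool_rot: [0.0, 0.708, 0.707, 0.003]
contact_force: [0.4, -0.3, -1.0]
gripper_width: 0.727
grasp_force: 0.0
```

>>> {"method": "jog_arm", "body": {
  "motion": [
    [0,0,0,-565,-77,0,85],
    [0,0,0,-565,-77,0,85],
    [0,0,0,-565,-77,0,85],
    [0,0,0,-565,-77,0,85],
    [0,0,0,-565,-77,0,85],
    [0,0,0,-565,-77,0,85],
    [0,0,0,-565,-77,0,85],
    [0,0,0,-565,-77,0,85],
    [0,0,0,-565,-77,0,85],
    [0,0,0,-565,-77,0,85]
  ]
}}

```text
t: 36.22
eef_pos: [0.4196, -0.3102, 0.2018]
tool_rot: [0.0, 0.711, 0.703, -0.001]
contact_force: [0.4, 0.3, 0.1]
gripper_width: 0.996
grasp_force: 0.0
```

```bash
python3 - <<'E'
from h import *
packs()
for c in("side","scene"):
    q=bot.read_camera(c);tip("pack0",q,.02);tip("lamp0",q,.014)
save(q,"s8.png")
E
```

```text
36.23 [ 0.4196 -0.3102  0.2018]
pack0 0.91 [155. 156.] [ 0.297 -0.291]
pack0 0.86 [259. 172.] [ 0.424 -0.312]
band [241, 159, 36, 17, 345] [ 0.4227 -0.2999] [11. 40.] 75.2
pack0 0.95 [213. 278.] [ 0.416 -0.333]
pack0 0.88 [163. 273.] [ 0.296 -0.307]
pack0 0.63 [288. 225.] [ 0.623 -0.17 ]
pack0 0.62 [238. 137.] [0.515 0.27 ]
lamp0 0.95 [293. 246.] [ 0.625 -0.242]
lamp0 0.93 [181. 232.] [ 0.334 -0.165]
lamp0 0.86 [285. 208.] [ 0.625 -0.092]
lamp0 0.81 [289. 229.] [ 0.626 -0.177]
lamp0 0.71 [278. 186.] [0.62  0.003]
pack0 0.71 [213. 161.] [ 0.329 -0.291]
pack0 0.7 [202. 182.] [ 0.432 -0.304]
pack0 0.7 [367. 224.] [0.51 0.26]
lamp0 0.91 [254. 236.] [ 0.617 -0.091]
lamp0 0.85 [229. 235.] [ 0.63  -0.167]
lamp0 0.68 [278. 241.] [ 0.624 -0.012]
lamp0 0.52 [254. 169.] [ 0.334 -0.141]
```

>>> {"method": "jog_arm", "body": {
  "motion": [
    [0,0,0.13,0,0,60,85],
    [0,0,0.26,0,0,120,85],
    [0,0,0.26,0,0,130,85],
    [0,0,0.26,0,0,130,85],
    [0,0,0.26,0,0,130,85]
  ]
}}

```text
t: 37.25
eef_pos: [0.4243, -0.306, 0.0745]
tool_rot: [0.002, 0.793, 0.61, 0.001]
contact_force: [-0.1, -0.1, 0.9]
gripper_width: 0.995
grasp_force: 0.0
```

>>> {"method": "jog_arm", "body": {
  "motion": [
    [0,0,0,-5,-2,45,85],
    [0,0,0,-5,-2,62,85],
    [0,0,0,-5,-2,62,85],
    [0,0,0,-5,-2,62,15],
    [0,0,0,-5,-2,62,15],
    [0,0,0,-5,-2,62,15],
    [0,0,0,-5,-2,62,15],
    [0,0,0,-5,-2,62,15]
  ]
}}

```text
t: 38.25
eef_pos: [0.4205, -0.3098, 0.0115]
tool_rot: [0.001, 0.793, 0.609, 0.001]
contact_force: [-0.7, 1.1, 8.8]
gripper_width: 0.456
grasp_force: 60.5
```

>>> {"method": "jog_arm", "body": {
  "motion": [
    [0,0,0,0,0,-50,15],
    [0,0,0,0,0,-110,15],
    [0,0,-0.13,0,0,-170,15],
    [0,0,-0.26,0,0,-190,15],
    [0,0,-0.26,0,0,-190,15],
    [0,0,-0.26,0,0,-190,15]
  ]
}}

```text
t: 39.0
eef_pos: [0.419, -0.3086, 0.1991]
tool_rot: [-0.001, 0.708, 0.706, -0.0]
contact_force: [-1.4, 0.6, -2.1]
gripper_width: 0.449
grasp_force: 62.5
```

>>> {"method": "jog_arm", "body": {
  "motion": [
    [0,0,0,500,81,0,15],
    [0,0,0,500,81,0,15],
    [0,0,0,500,81,0,15],
    [0,0,0,500,81,0,15],
    [0,0,0,500,81,0,15],
    [0,0,0,500,81,0,15],
    [0,0,0,500,81,0,15],
    [0,0,0,500,81,0,15],
    [0,0,0,500,81,0,15]
  ]
}}

```text
t: 40.12
eef_pos: [0.5002, 0.1959, 0.1981]
tool_rot: [0.0, 0.705, 0.709, -0.001]
contact_force: [0.3, -0.3, -1.1]
gripper_width: 0.455
grasp_force: 62.3
```

>>> {"method": "jog_arm", "body": {
  "motion": [
    [0,0,0,160,0,0,15],
    [0,0,0,160,0,0,15],
    [0,0,0,160,0,0,15],
    [0,0,0,160,0,0,15],
    [0,0,0,160,0,0,15],
    [0,0,0,160,0,0,15]
  ]
}}

```text
t: 40.88
eef_pos: [0.5015, 0.3483, 0.2]
tool_rot: [0.0, 0.709, 0.706, -0.001]
contact_force: [-0.3, -1.2, -1.3]
gripper_width: 0.451
grasp_force: 62.3
```

```bash
python3 - <<'E'
from h import *
o=bot.get_obs();print(np.round(o["eef_pos"],4),o["gripper_width"])
p=bot.read_camera("wrist");T=wristT(o,p);save(p,"w9.png");tip("pack0",p,.02,T);tip("drawer_floor",p,.02,T)
q=bot.read_camera("scene");tip("pack0",q,.024);tip("unit_drawer0_handle",q,.05)
q=bot.read_camera("side");tip("pack0",q,.024);tip("unit_drawer0_handle",q,.05)
E
```

```text
[0.5015 0.3483 0.2   ] 0.45064393965447547
pack0 0.73 [258. 242.] [0.504 0.261]
pack0 0.67 [366. 226.] [0.522 0.258]
pack0 0.63 [213. 158.] [ 0.32  -0.291]
unit_drawer0_handle 0.93 [386. 187.] [0.369 0.314]
pack0 0.72 [164. 272.] [ 0.299 -0.307]
pack0 0.71 [233.  81.] [0.521 0.677]
pack0 0.5 [282. 206.] [ 0.616 -0.096]
pack0 0.45 [236. 139.] [0.509 0.253]
unit_drawer0_handle 0.84 [196. 123.] [0.377 0.318]
unit_drawer0_handle 0.63 [275. 188.] [ 0.601 -0.044]
```

View pics/w9.png

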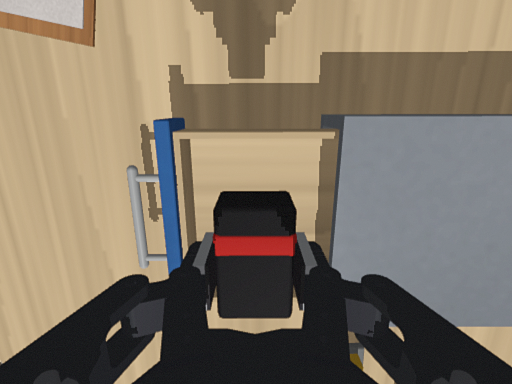

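Pack 2 is held square at (255,250), and the drawer's far wall at row 132 leaves clearance. I'll lower it.

>>> {"method": "jog_arm", "body": {
  "motion": [
    [0,0,0,2,0,50,15],
    [0,0,0,2,0,100,15],
    [0,0,0,2,0,140,15],
    [0,0,0,2,0,155,15],
    [0,0,0,2,0,161,15],
    [0,0,0,2,0,163,15],
    [0,0,0,2,0,163,15]
  ]
}}

```text
t: 42.2
eef_pos: [0.502, 0.353, 0.0385]
tool_rot: [0.0, 0.707, 0.707, 0.001]
contact_force: [-0.3, 0.3, -1.4]
gripper_width: 0.453
grasp_force: 62.2
```

>>> {"method": "jog_arm", "body": {
  "motion": [
    [0,0,0,0,0,0,62],
    [0,0,0,0,0,0,62],
    [0,0,0,0,0,0,62],
    [0,0,0,0,0,-50,62],
    [0,0,0,0,0,-110,62],
    [0,0,0,0,0,-165,62],
    [0,0,0,0,0,-165,62]
  ]
}}

```text
t: 43.08
eef_pos: [0.5039, 0.3533, 0.2068]
tool_rot: [0.0, 0.708, 0.707, 0.004]
contact_force: [-0.8, -0.4, 0.5]
gripper_width: 0.725
grasp_force: 0.0
```

```bash
python3 - <<'E'
from h import *
o=bot.get_obs();print(np.round(o["eef_pos"],4),o["gripper_width"])
p=bot.read_camera("wrist");T=wristT(o,p);save(p,"w10.png");tip("pack0",p,.024,T);tip("drawer_floor",p,.024,T);tip("unit_drawer0_handle",p,.05,T)
E
```

```text
[0.5039 0.3533 0.2068] 0.7248619156832371
pack0 0.78 [256. 248.] [0.506 0.259]
pack0 0.6 [254. 175.] [0.503 0.353]
drawer_floor 0.63 [241. 211.] [0.487 0.309]
drawer_floor 0.6 [408. 380.] [0.731 0.041]
unit_drawer0_handle 0.57 [140. 222.] [0.375 0.305]
```

View pics/w10.png

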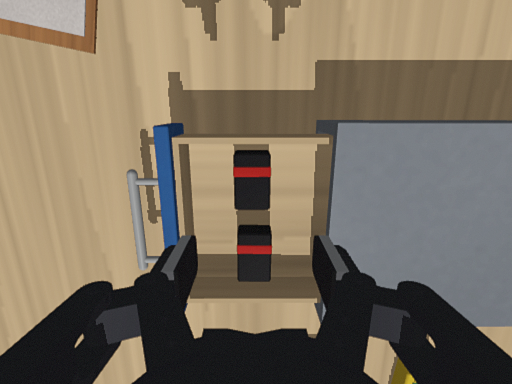

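Both packs lie in the drawer, at (252,180) and (254,253). I'll move in front of the handle with the fingers closed.

>>> {"method": "jog_arm", "body": {
  "motion": [
    [0,0,0,-45,-169,0,0],
    [0,0,0,-45,-169,0,0],
    [0,0,0,-45,-169,0,0],
    [0,0,0,-45,-169,0,0],
    [0,0,0,-45,-169,60,0],
    [0,0,0,-45,-169,120,0],
    [0,0,0,-45,-169,173,0],
    [0,0,0,-45,-169,173,0],
    [0,0,0,-45,-169,173,0]
  ]
}}

```text
t: 44.4
eef_pos: [0.3338, 0.3074, 0.0303]
tool_rot: [0.0, 0.708, 0.706, 0.0]
contact_force: [-0.3, 0.6, 1.7]
gripper_width: 0.0
grasp_force: 0.0
```

>>> {"method": "jog_arm", "body": {
  "motion": [
    [0,0,0,0,15,0,0],
    [0,0,0,0,30,0,0],
    [0,0,0,0,55,0,0],
    [0,0,0,0,80,0,0],
    [0,0,0,0,105,0,0],
    [0,0,0,0,130,0,0],
    [0,0,0,0,150,0,0],
    [0,0,0,0,165,0,0]
  ]
}}

```text
t: 45.4
eef_pos: [0.4992, 0.3077, 0.0303]
tool_rot: [0.0, 0.707, 0.707, 0.001]
contact_force: [-2.1, 0.3, 0.9]
gripper_width: 0.002
grasp_force: 0.6
```

Pushing (about 2 N). I'll continue to the stop in small steps.

>>> {"method": "jog_arm", "body": {
  "motion": [
    [0,0,0,0,8,0,0],
    [0,0,0,0,16,0,0],
    [0,0,0,0,22,0,0],
    [0,0,0,0,26,0,0],
    [0,0,0,0,26,0,0]
  ]
}}

```text
t: 46.02
eef_pos: [0.5095, 0.3075, 0.028]
tool_rot: [-0.01, 0.706, 0.708, -0.01]
contact_force: [-39.6, -2.5, 33.6]
gripper_width: 0.003
grasp_force: 20.8
```

```bash
python3 - <<'E'
from h import *
p=bot.read_camera("side");save(p,"s11.png");tip("unit_drawer0_handle",p,.05);tip("switch_tip",p,.087,None,.3)
b=cv2.resize(p["pixels"][80:230,180:380],(800,600));cv2.imwrite("pics/d.png",cv2.cvtColor(b,cv2.COLOR_RGB2BGR))
E
```

```text
switch_tip 0.66 [284. 159.] [0.64  0.041]
switch_tip 0.47 [288. 225.] [ 0.61  -0.237]
```

View pics/d.png

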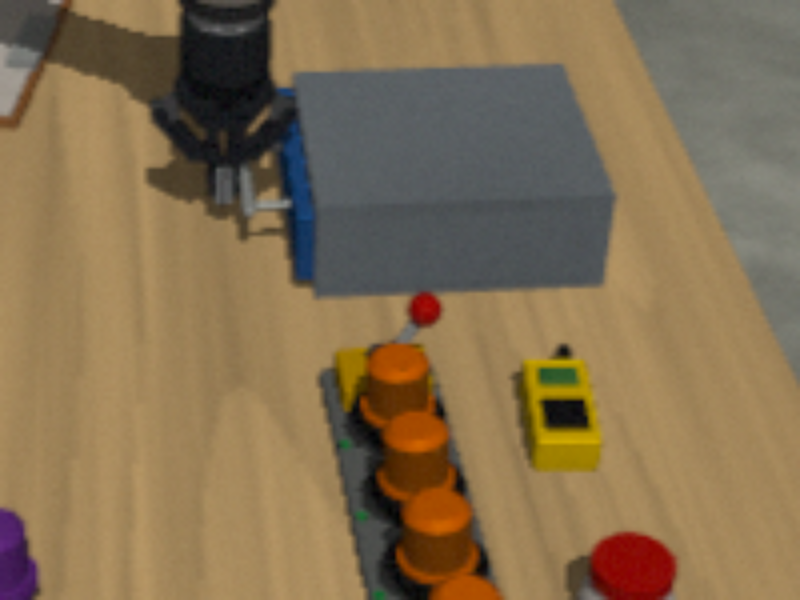

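The drawer front is flush with the unit at its hard stop, the switch is over, and the lamps stand upright. I'll retreat and verify.

>>> {"method": "jog_arm", "body": {
  "motion": [
    [0,0,0,0,10,0,0],
    [0,0,0,0,-20,0,0],
    [0,0,0,0,-60,0,0],
    [0,0,0,0,-80,-50,0],
    [0,0,0,0,-80,-110,0],
    [0,0,0,0,-80,-170,0],
    [0,0,0,0,-80,-220,0],
    [0,0,0,0,-80,-220,0]
  ]
}}

```text
t: 47.18
eef_pos: [0.4452, 0.3085, 0.2529]
tool_rot: [-0.0, 0.707, 0.707, 0.004]
contact_force: [-0.3, 0.5, -1.1]
gripper_width: -0.004
grasp_force: 0.0
```

```bash
python3 - <<'E'
from h import *
o=bot.get_obs();print(o["t"],np.round(o["eef_pos"],3),np.round(o["contact_force"],1))
ps=[bot.read_camera(c) for c in("scene","side")]
for q in ps: tip("lamp0",q,.014); tip("pack0",q,0); tip("unit_drawer0_handle",q,.05); tip("switch_tip",q,.087,None,.3)
f=lambda i:cv2.resize(i,(400,400))
a=ps[0]["pixels"][150:350,180:440];b=ps[1]["pixels"][80:280,180:380]
cv2.imwrite("pics/e.png",cv2.cvtColor(np.hstack([f(a),f(b)]),cv2.COLOR_RGB2BGR))
E
```

```text
47.175 [0.445 0.308 0.253] [-0.3  0.5 -1.1]
lamp0 0.91 [277. 238.] [ 0.613 -0.016]
lamp0 0.84 [253. 236.] [ 0.618 -0.093]
lamp0 0.79 [208. 230.] [ 0.623 -0.238]
lamp0 0.7 [229. 233.] [ 0.622 -0.169]
lamp0 0.49 [254. 170.] [ 0.338 -0.138]
pack0 0.66 [213. 161.] [ 0.313 -0.294]
unit_drawer0_handle 0.62 [384. 224.] [0.524 0.31 ]
switch_tip 0.7 [279. 280.] [0.803 0.015]
switch_tip 0.3 [382. 223.] [0.549 0.296]
lamp0 0.93 [290. 227.] [ 0.627 -0.171]
lamp0 0.83 [277. 187.] [0.616 0.   ]
lamp0 0.7 [180. 232.] [ 0.333 -0.167]
lamp0 0.62 [293. 246.] [ 0.627 -0.24 ]
lamp0 0.56 [284. 211.] [ 0.62  -0.107]
pack0 0.87 [165. 272.] [ 0.298 -0.289]
unit_drawer0_handle 0.75 [240. 122.] [0.527 0.315]
unit_drawer0_handle 0.69 [282. 206.] [ 0.611 -0.125]
```

View pics/e.png

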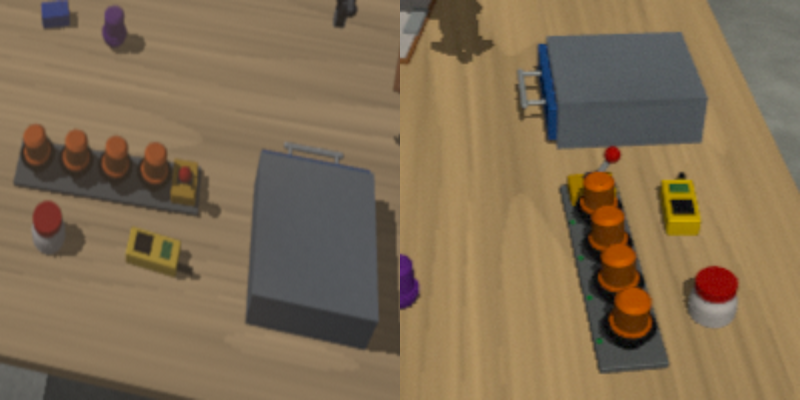

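All four lamps are seated, the switch is over to the far side, and the drawer is flush with its handle at x≈0.525 (against the unit front at about 0.565). The arm is clear of everything, so I'll hand in.

```bash
python3 -c "
from station import bot
print(bot.hand_in())"
```

```text
the job is handed in; nothing more can be done
None
```

The job is handed in, with no verdict returned: all four lamps seated in the dock, the switch pushed on, both packs in the drawer and the drawer shut; the radio, tape roll and jar were not touched.

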